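Shut the crystal case without a slam

ROBOT

A 6-joint arm with a two-finger parallel gripper is mounted at the origin on the work surface. World frame = base frame: x ahead of the robot, y to its left, z up, the work surface at z = 0. Lengths are in m, angles in rad, forces in N, time in s.
With the tool pointing down it reaches from about 0.25 to 0.725 m from the base axis. Payload 4 kg.
Tool frame: the origin (TCP) lies midway between the tips of the shut fingers; the grasp point (between the pads) lies pinch_z behind it (pinch_z is the distance from the TCP to the grasp point, in m); z points along the fingers, y is the direction in which the jaws open and shut (so a half turn about z gives the same grasp; the last joint's range is limited). The gripper opens to 85 mm and grips with 20 to 120 N. Pads are 22 mm wide; open, the fingers measure 114 mm over their backs; the gripper's body (76 mm by 85 mm) begins 54 mm behind the grasp point. The pads swing forward as they close: fully open they stand 13 mm farther back than shut.
Start: joints at [-1.137, 0.241, 0.005, 1.335, 0, 1.571], TCP at [0.21, -0.454, 0.231] pointing down, gripper open.
Joint ranges: [-2.72, 2.72], [-1.05, 1.87], [-1.09, 1.28], [-1.99, 2.15], [-1.42, 1.44], [-3.14, 3.14]. Speed limits (rad/s): [2.79, 2.79, 3.14, 3.14, 3.14, 3.14].

INTERFACE

Orientations are given as a unit quaternion [x, y, z, w].
In Python, from workcell import * gives the robot as it stands.
- The arm moves only by the tool move_arm, never from a script. Its argument "motion" is a list of rows, each a list of 3 entries, a list of its own where there are three numbers: the finger opening in mm, from 0 to 85.4, then the shift along the tool's x, y, z in units of 50 mm (1.0 is 50 mm), then the turn about the tool's z in units of 6 degrees (1.0 is 6 degrees). In form: [[claw, [dx, dy, dz], roll], ...]. A call has exactly 10 rows; each row is the pose to reach, as a shift and turn from the pose commanded when the call began, along the tool's axes at that moment; what a row does not reach only later rows make up. A row lasts 1/10 s, in which the tool goes at most 50 mm and 8.59 degrees, less where a joint would pass 70% of its speed; a pose out of reach is approached as far as the arm can. A call with a gripper value outside its range is refused whole. The fingers move at their own pace and stop on an object; the grip force is fixed at half the most. Time passes only in rows, so rows that repeat a pose let the fingers close, or fill a call up. It gives the time, the measured TCP pose, the force and the opening at its end, in the units of the state.
- get_obs(): the state, without advancing time (a new reading comes with each control period).
- camera(name): name is "scene" or "top" or "wrist"; returns a dict with "color" (480x640x3 uint8, red, green, blue), "fx", "fy", "cx", "cy" (pixels), "rvec" (rotation vector, rad) and "tvec" (3), from world to camera coordinates, as OpenCV has them; the wrist camera has in their place "mount" (4x4, takes a point from camera to tool coordinates, whose origin is the TCP and whose axes are the flange's). Camera axes: x right, y down, z forward; pixel columns grow to the right and rows downward; lengths in m; the calibration is good to about 2 mm. A picture is of the moment at which its call begins: read the wrist's pose just before it. There is no depth.
- job_done(): hands the job in, once; it reports no verdict.
The state is a dict: "clock": time; "joint_pos": joint angles; "joint_vel": joint speeds; "tau": joint torques, N m; "eef_pos": TCP position; "tool_rot": TCP orientation; "ft_force": force on the tool from outside, world axes, zero at the start; "ft_torque": the same for the moment, N m; "grip_width": finger opening in m.
Only numpy, scipy, OpenCV 4.12 (cv2) and the standard library are available. Lean on these libraries where they do the work, as an engineer would, in place of code of your own. Each camera call takes 0.05 s, during which the arm holds its last target.

TASK

The finished pair of cut tumblers is in its case and the lid stands open, upright. Tip the lid forward past its balance, catch it on your fingers while it is still well up, and lower it fully shut without letting it drop or knock; then take your hand clear. Do it all by touch, without pinching the lid or leaning hard on it, and leave the tumblers in their wells and everything else on the bench where it is.

Things in the scene. Friction and masses are not known exactly. Their poses are not given: they have to be found in the camera images.
- case: Dark wooden case without a latch, brass corners, 140 mm deep (its x) by 220 mm wide (y) by 115 mm high without lid; it does not move on the bench. Origin: centre of its underside; x points from its front to the hinge side, z up; its front looks to the robot's right (-y), up to 30 degrees towards it. In it a grey foam block with two round wells holds the two violet tumblers, rims 12 mm below the case's rim.
- lid: Lid: flat dark wooden board, 165 mm from hinge axis to front edge, 226 mm wide, 14 mm thick, 0.32 to 0.42 kg. Origin on the hinge axis, in its underside, mid-width; x from front edge (-165 mm) to hinge (0), y along the hinge, z out of its top face. Shut, it lies on the rim (underside 115 mm above the bench) and overhangs the case's front by 25 mm: fingers fit under that lip.
- lid_angle (a joint): Lid angle (rad): 0 shut, 1.57 upright, stop at 1.9; starts at 1.54 to 1.67. The hinge is a little stiff and damped: near upright (1.3 to 1.67) the lid stays where put; tipped to about 1.2 it falls by itself, slowly at first, then faster, hitting the rim 2 to 3 s later at about 1 rad/s, which is a slam. Only a support from below stops it.
- hinge (a point): Point on the hinge axis, mid-width: at the top of the case's rear wall, 115 mm above the bench, 70 mm behind the case's centre. Its axes are the case's.
- lip (a point): Middle of the lid's front edge, on its underside; 165 mm from the hinge axis. It moves with the lid.
- tumbler_left: Violet cut-glass tumbler, 79 mm across the rim, 85 mm high, standing in the well on the case's +y side. Origin: centre of its foot; z up its axis.
- tumbler_right: The same, standing in the well on the case's -y side.
- tumbler_bench: Clear cut-glass tumbler, 79 mm across, 85 mm high, standing on the bench. Origin: centre of its foot.
- wheel: Grey stone cutting wheel lying flat, 84 mm across, 16 mm thick, brass hub 30 mm high. Origin: centre of its underside.
- cone: Pale wooden polishing cone standing upright, 60 mm across, 100 mm high. Origin: centre of its underside.
- jar: Amber glass jar with a steel cap, 68 mm across, 75 mm high. Origin: centre of its underside.
- bottle: Blue plastic bottle with white cap, 60 mm across, 170 mm high. Origin: centre of its underside.
- brush: Hand brush lying on the bench, handle towards its -x. Origin: centre of its underside.
Not all that is in view belongs to the job. Leave any red look-alike of the tumbler_right alone. Leave any yellow look-alike of the tumbler_left alone.

How it is judged:
On the way, in this order (a step that is already met when the one before it is completed fails the run):
1. the lid has been tipped forward from upright (value of joint lid_angle below 1.45 rad), for 0.05 s.
2. the lid is borne on the fingers, still well up (0.3 to 1.2 rad), slower than 0.6 rad/s (value of joint lid_angle between 0.3 and 1.2 rad and contact force between the fingers and lid above 0.3 N and velocity of joint lid_angle above -0.6 rad/s), for 0.2 s.
3. the lid is fully shut (value of joint lid_angle below 0.03 rad), for 0.2 s.
At the end, for the whole second after the job is handed in: The lid is fully shut (within 0.03 rad, 5 mm at the lip) and at rest, both tumblers stand upright in their wells, and nothing else on the bench has been moved by more than 20 mm (value of joint lid_angle below 0.03 rad and velocity of joint lid_angle between -0.05 and 0.05 rad/s and horizontal distance between each of tumbler_left, tumbler_right and case below 0.06 m and angle between each of tumbler_left, tumbler_right's own z axis and vertical below 0.1 rad and distance of each of tumbler_bench, wheel, cone, jar, bottle, brush from where it was at the start of the episode below 0.02 m); the robot touches nothing.
It fails at once if the lid drops or slams: it closes faster than 0.6 rad/s (100 mm/s at the lip) over the last third of the way (below 0.5 rad) (value of joint lid_angle below 0.5 rad and velocity of joint lid_angle below -0.6 rad/s).
It fails at once if the lid is pinched or leaned on with more than 25 N (contact force between any of the fingers, the arm and lid above 25 N).
It fails at once if the case is shoved with more than 25 N (contact force between any of the fingers, the arm and case above 25 N).
It fails at once if a tumbler in the case is disturbed or lifted (moved more than 12 mm) (distance of any of tumbler_left, tumbler_right from where it was at the start of the episode above 0.012 m).
It fails at once if something on the bench is moved by more than 20 mm (distance of any of tumbler_bench, wheel, cone, jar, bottle, brush from where it was at the start of the episode above 0.02 m).
It also fails if it takes over 48 s, if anything falls off the work surface, if the arm or the gripper's body presses on something with over 40 N, if the wrist force passes 120 N, or if a joint passes its speed limit or range.

## Working session

There is one attempt and no reset: what is moved stays moved. The work goes in short steps, Python scripts to look and compute and a tool call to move; the robot and the scene stay as the last step left them, time stands still between calls to the robot, and variables do not carry over. Pictures are saved under pics/ and viewed, and the job is handed in when it is done.

Besides the shell and the picture viewer there is one more tool, called after "Call:" as a command line: name --argument value ..., lists and objects as JSON in quotes. move_arm: Moves the arm, as the interface text tells. Its arguments: {"type":"object","properties":{"motion":{"type":"array","items":{"type":"array"}}},"required":["motion"]}

```bash
mkdir -p pics; ls; python3 - <<'E'
from workcell import *
import cv2
print(get_obs())
for n in ("scene","top"):
    c=camera(n); cv2.imwrite(f"pics/{n}0.png",c["color"][:,:,::-1]); print(n,{k:v for k,v in c.items() if k!="color"})
E
```

```text
pics
{'clock': 0.0, 'joint_pos': array([-1.13696667e+00,  2.41415879e-01,  3.72475659e-03,  1.33520237e+00,
       -4.39164006e-06,  1.57078277e+00]), 'joint_vel': array([ 8.50277993e-04,  1.23432207e-03, -2.05442774e-03,  2.32907272e-03,
        3.88840244e-05,  8.47074451e-05]), 'tau': array([ 3.77094866e-04, -3.72319186e+01,  2.52408171e+01,  1.68777688e-02,
        1.15189150e-04,  3.96433137e-06]), 'eef_pos': array([ 0.20990702, -0.45310735,  0.23041172]), 'tool_rot': array([ 9.76564083e-01,  2.15224282e-01, -2.27810529e-04, -1.02353686e-03]), 'ft_force': array([ 0.35631583, -0.25156525,  0.61172695]), 'ft_torque': array([ 0.01962677, -0.00370588, -0.04465222]), 'grip_width': 0.08533330464132385}
scene {'fx': 521.9086925084782, 'fy': 521.9086925084782, 'cx': 325.53813247285603, 'cy': 243.89010650249378, 'rvec': array([ 1.774363  ,  1.88789866, -0.69315125]), 'tvec': array([ 0.05671501, -0.35613978,  1.63715897])}
top {'fx': 452.9552194648148, 'fy': 452.9552194648148, 'cx': 323.92386463752604, 'cy': 238.18921932949922, 'rvec': array([ 2.20722128, -2.15480053,  0.08666826]), 'tvec': array([3.28483070e-04, 5.50063391e-01, 1.34440321e+00])}
```

View pics/scene0.png

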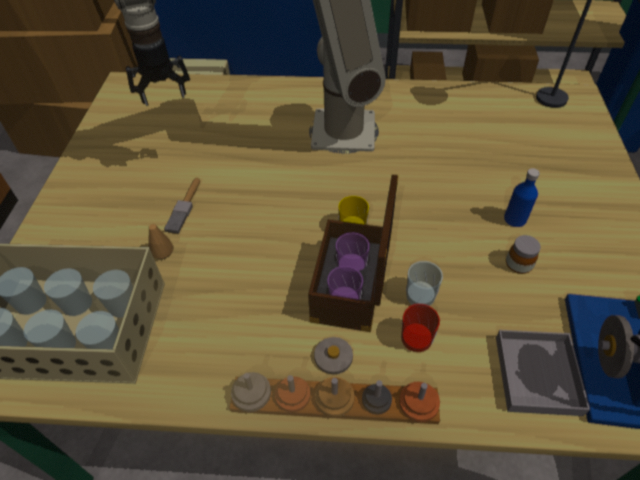

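View pics/top0.png

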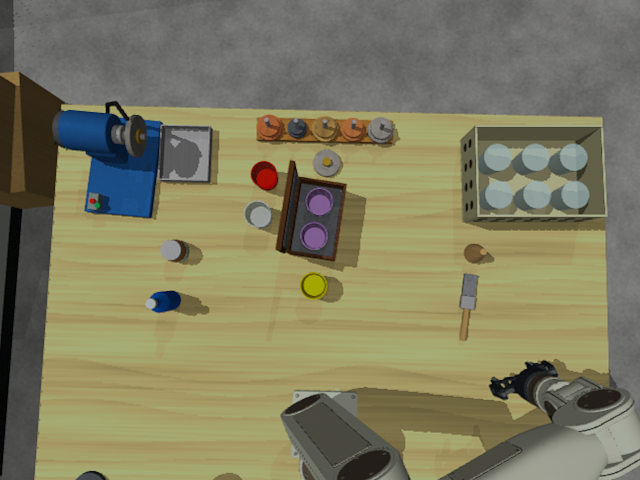

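```bash
cat > h.py <<'E'
import numpy as np, cv2
from workcell import *
def ray(c,uv):
    R=cv2.Rodrigues(np.array(c["rvec"]))[0]; t=np.array(c["tvec"])
    d=R.T@np.array([(uv[0]-c["cx"])/c["fx"],(uv[1]-c["cy"])/c["fy"],1.]); return -R.T@t,d
def onz(c,uv,z):
    o,d=ray(c,uv); return o+d*(z-o[2])/d[2]
def proj(c,P):
    K=np.array([[c["fx"],0,c["cx"]],[0,c["fy"],c["cy"]],[0,0,1]])
    return cv2.projectPoints(np.array(P,float).reshape(-1,3),np.array(c["rvec"]),np.array(c["tvec"]),K,None)[0][:,0]
E
python3 - <<'E'
from h import *
c=camera("top"); im=c["color"][:,:,::-1]
cv2.imwrite("pics/topcrop.png",cv2.resize(im[140:310,220:370],None,fx=3.5,fy=3.5,interpolation=cv2.INTER_CUBIC))
s=camera("scene"); im2=s["color"][:,:,::-1]
cv2.imwrite("pics/scrop.png",cv2.resize(im2[160:360,290:450],None,fx=3,fy=3,interpolation=cv2.INTER_CUBIC))
for n,k in (("top",c),("scene",s)):
    h=cv2.cvtColor(k["color"],cv2.COLOR_RGB2HSV)
    m=cv2.inRange(h,(130,60,50),(160,255,255))
    nn,l,st,ce=cv2.connectedComponentsWithStats(m)
    for i in range(1,nn):
        if st[i,4]>60: print(n,st[i],ce[i],onz(k,ce[i],.1))
    for nm,lo,hi in(("blue",(105,120,50),(125,255,255)),("yel",(25,180,60),(32,255,255)),("red",(0,220,80),(4,255,255))):
        m=cv2.inRange(h,lo,hi); nn,l,st,ce=cv2.connectedComponentsWithStats(m)
        for i in range(1,nn):
            if st[i,4]>150: print(n,nm,st[i],ce[i],onz(k,ce[i],.08))
E
```

```text
top [305 187  29  29 619] [319.1082391  201.11954766] [0.64973594 0.02982337 0.1       ]
top [300 222  28  28 614] [313.69869707 235.1970684 ] [0.55152804 0.04277577 0.1       ]
top blue [  58  110  104  107 6035] [112.74432477 163.11648716] [0.75054112 0.63607984 0.08      ]
top blue [151 291  30  21 456] [165.98245614 300.54166667] [0.35591174 0.45998453 0.08      ]
top yel [300 272  28  28 592] [313.18412162 285.53547297] [0.40858283 0.04099058 0.08      ]
top red [252 161  26  29 425] [265.90823529 176.38588235] [0.72207632 0.18710547 0.08      ]
scene [ 327  232   43   68 1809] [347.62189055 265.97180763] [0.60906584 0.03444723 0.1       ]
scene blue [508 180  30  46 780] [523.07564103 202.82820513] [0.36868863 0.46813343 0.08      ]
scene blue [ 568  295   72  132 4697] [602.50329998 359.32872046] [0.79805602 0.54990371 0.08      ]
scene yel [338 196  31  28 390] [352.4        210.62564103] [0.41933073 0.03936291 0.08      ]
scene red [403 316  29  33 603] [416.2371476  334.56882255] [0.76380164 0.18294605 0.08      ]
```

View pics/topcrop.png

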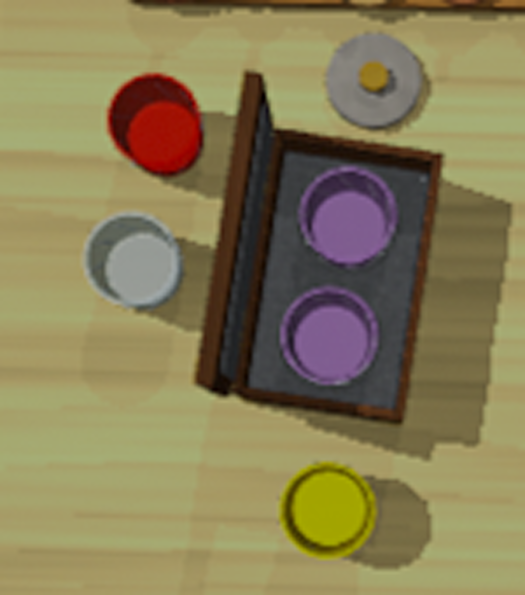

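View pics/scrop.png

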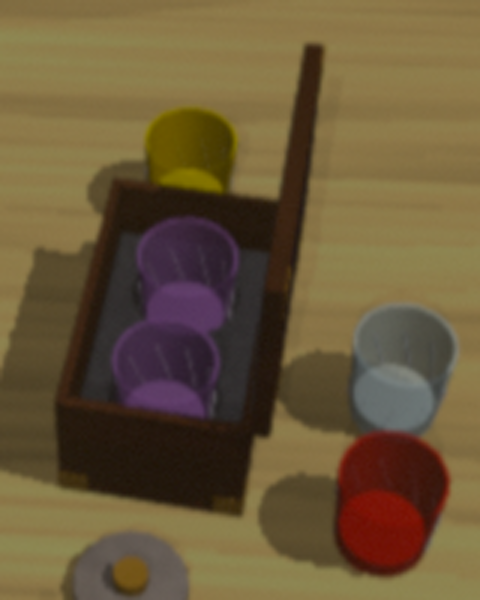

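```bash
python3 - <<'E'
from h import *
c=camera("top"); s=camera("scene")
f=lambda u,v:(u/3.5+220,v/3.5+140)
g=lambda u,v:(u/3+290,v/3+160)
A=onz(c,f(441,154),.115);B=onz(c,f(402,422),.115)
print("front corners",A,B,np.linalg.norm(A-B))
# scene: rim corners front-near(63,402)?, front-robot side(115,180), far rear (250,430)
for p in((62,403),(114,181),(252,428)): print("scene",onz(s,g(*p),.115))
# tumblers rim by hough/mask outer
TL=np.array([.5515,.0428]);TR=np.array([.6497,.0298])
for P,Q in((A[:2],B[:2]),(TR,TL)):
    d=(Q-P)/np.linalg.norm(Q-P); print("y axis",d,"x axis",[d[1],-d[0]], np.degrees(np.arctan2(-d[0],d[1])))
# lid top edge at z .115+.165
for p in((247,72),(262,76),(200,384),(222,392)): print("lid",onz(c,f(*p),.28))
for p in((305,45),(323,46)): print("lid scene",onz(s,g(*p),.28))
# rim of tumblers: ellipse fit in top
h=cv2.cvtColor(c["color"],cv2.COLOR_RGB2HSV); m=cv2.inRange(h,(130,40,30),(165,255,255))
m=cv2.morphologyEx(m,cv2.MORPH_CLOSE,np.ones((5,5)))
for k in cv2.findContours(m,0,1)[0]:
    if cv2.contourArea(k)>200:
        (u,v),r=cv2.minEnclosingCircle(k); p=onz(c,(u,v),.103); print("rim",p,r, r*2*1.24/453)
o=[get_obs()["ft_force"] for _ in range(5)]; print(np.array(o))
E
```

```text
front corners [ 0.69817168 -0.04542209  0.115     ] [ 0.4804194  -0.01861198  0.115     ] 0.21939652280006677
scene [ 0.70028469 -0.04052634  0.115     ]
scene [ 0.48718227 -0.01725745  0.115     ]
scene [0.71345329 0.09332505 0.115     ]
y axis [-0.99250558  0.12219934] x axis [np.float64(0.12219934066554573), np.float64(0.992505577385289)] 82.98095016888372
y axis [-0.9913509  0.1312379] x axis [np.float64(0.131237899637228), np.float64(0.9913509034135233)] 82.45886835121873
lid [0.72029126 0.10061758 0.28      ]
lid [0.71767133 0.08991926 0.28      ]
lid [0.49848289 0.12676841 0.28      ]
lid [0.49327509 0.11127037 0.28      ]
lid scene [0.50100628 0.11904817 0.28      ]
lid scene [0.50135886 0.13158729 0.28      ]
rim [0.5510745  0.04272506 0.103     ] 14.366035461425781 0.07864849435835747
rim [0.64817795 0.02993079 0.103     ] 14.807271003723145 0.08106408849720398
[[-0.65773259 -0.74436011 -0.23838136]
 [-0.65773259 -0.74436011 -0.23838136]
 [-0.65773259 -0.74436011 -0.23838136]
 [-0.65773259 -0.74436011 -0.23838136]
 [-0.65773259 -0.74436011 -0.23838136]]
```

Call:
move_arm --motion '[[10, [0, 0, -0.9], -0.9], [10, [0, 0, -1.8], -1.8], [10, [0, 0, -2.7], -2.8], [10, [0.7, -0.45, -2.8], -3.8], [10, [1.4, -0.9, -2.8], -4.8], [10, [2.1, -1.3, -2.8], -5.8], [10, [2.9, -1.8, -2.8], -6.8], [10, [3.7, -2.3, -2.8], -7.8], [10, [4.5, -2.8, -2.8], -8.7], [10, [5.3, -3.3, -2.8], -9.65]]'

```text
clock: 1.3
eef_pos: [0.3818, -0.1909, 0.3715]
tool_rot: [0.749, 0.662, 0.0, 0.0]
ft_force: [0.6, -0.5, -0.3]
grip_width: 0.0098
```

```bash
cat >> h.py <<'E'
from scipy.spatial.transform import Rotation as Ro
U=np.array([.127,.9919]); HN=np.array([.609,.107])
def st():
    o=get_obs(); R=Ro.from_quat(o["tool_rot"]).as_matrix(); p=o["eef_pos"]
    d=p[:2]-HN; print("t",round(o["clock"],2),"tcp",p.round(4),"s(u),w(v)",(d@U).round(4),(d@[-U[1],U[0]]).round(4),"x",R[:,0].round(3),"z",R[:,2].round(3),"j6",o["joint_pos"][5].round(2))
    F=o["ft_force"]; print("Fu,Fv,Fz",(F[:2]@U).round(2),(F[:2]@[-U[1],U[0]]).round(2),F[2].round(2),"gw",round(o["grip_width"],4)); return o,R
E
python3 - <<'E'
from h import *
o,R=st()
t=np.r_[HN+.075*U,.37]; print("units to target",(R.T@(t-o["eef_pos"])/.05).round(2), "yaw err deg",np.degrees(np.arctan2(U[1],U[0])-np.arctan2(R[1,0],R[0,0])))
E
```

```text
t 1.3 tcp [ 0.3818 -0.1909  0.3715] s(u),w(v) -0.3243 0.1875 x [ 0.123  0.992 -0.   ] z [ 0. -0. -1.] j6 1.23
Fu,Fv,Fz -0.47 -0.63 -0.26 gw 0.0098
units to target [7.97 3.79 0.03] yaw err deg -0.258839323146886
```

Call:
move_arm --motion '[[10, [0.8, 0.4, 0], 0], [10, [1.6, 0.8, 0], 0], [10, [2.4, 1.2, 0], 0], [10, [3.2, 1.6, 0], 0], [10, [4.0, 2.0, 0], 0], [10, [4.8, 2.4, 0], 0], [10, [5.6, 2.8, 0], 0], [10, [6.4, 3.2, 0], 0], [10, [7.2, 3.6, 0], 0], [10, [8.0, 3.8, 0], 0]]'

```text
clock: 2.3
eef_pos: [0.6214, 0.1817, 0.3703]
tool_rot: [0.75, 0.661, -0.0, -0.0]
ft_force: [0.4, -0.3, -0.7]
grip_width: 0.0102
```

```bash
python3 - <<'E'
from h import *
o,R=st()
s=camera("scene"); c=camera("wrist"); a=s["color"][100:360,240:500]
cv2.imwrite("pics/s1.png",cv2.resize(a,None,fx=2.2,fy=2.2)[:,:,::-1]); cv2.imwrite("pics/w1.png",c["color"][:,:,::-1])
E
```

```text
t 2.3 tcp [0.6214 0.1817 0.3703] s(u),w(v) 0.0757 -0.0028 x [ 0.126  0.992 -0.   ] z [-0.001 -0.    -1.   ] j6 1.98
Fu,Fv,Fz -0.21 -0.48 -0.68 gw 0.0102
```

View pics/s1.png

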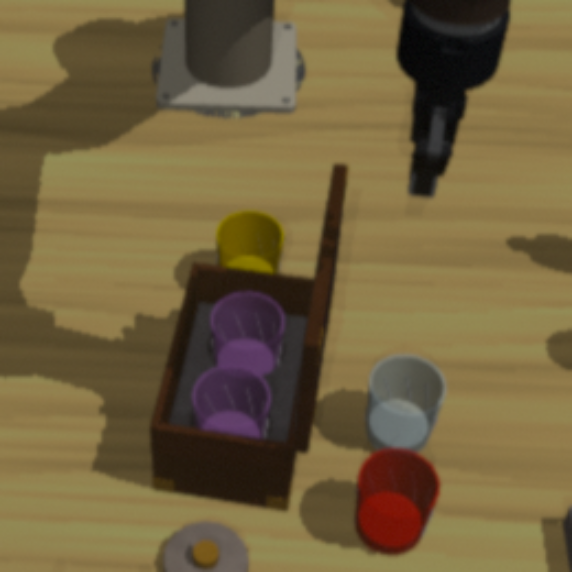

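View pics/w1.png

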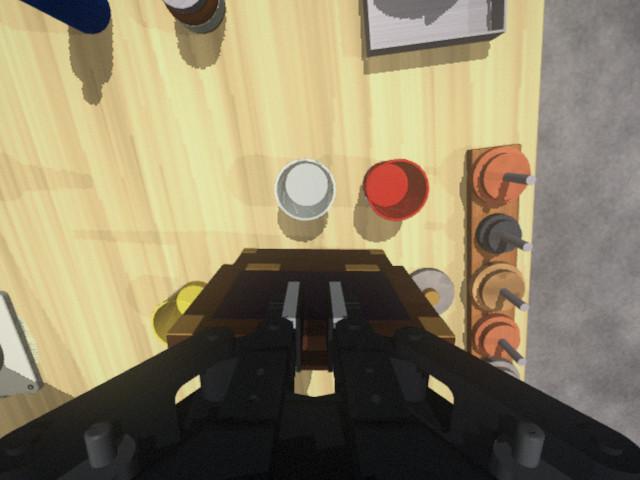

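Call:
move_arm --motion '[[10, [0, 0, 0.7], 0], [10, [0, 0, 1.4], 0], [10, [0, 0, 2.0], 0], [10, [-0.3, 0, 2.4], 0], [10, [-0.6, 0, 2.4], 0], [10, [-0.8, 0, 2.4], 0], [10, [-0.95, 0, 2.4], 0], [10, [-1.1, 0, 2.4], 0], [10, [-1.2, 0, 2.4], 0], [10, [-1.3, 0, 2.4], 0]]'

```text
clock: 3.4
eef_pos: [0.6125, 0.1157, 0.2524]
tool_rot: [0.75, 0.661, 0.001, 0.0]
ft_force: [0.7, 0.5, 0.8]
grip_width: 0.0103
```

```bash
python3 - <<'E'
from h import *
o,R=st()
s=camera("scene"); c=camera("top"); a=s["color"][120:320,270:470]
b=c["color"][140:300,220:380]
cv2.imwrite("pics/s2.png",np.hstack([cv2.resize(a,(400,400),interpolation=2),cv2.resize(b,(400,400),interpolation=2)])[:,:,::-1])
E
```

```text
t 3.4 tcp [0.6125 0.1157 0.2524] s(u),w(v) 0.0091 -0.0024 x [0.126 0.992 0.001] z [ 0.002  0.001 -1.   ] j6 1.88
Fu,Fv,Fz 0.62 -0.65 0.82 gw 0.0103
```

View pics/s2.png

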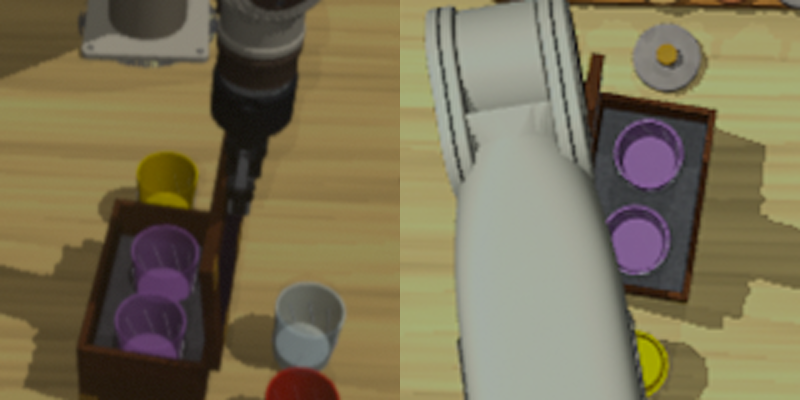

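Call:
move_arm --motion '[[10, [-0.06, 0, 0], 0], [10, [-0.12, 0, 0], 0], [10, [-0.18, 0, 0], 0], [10, [-0.24, 0, 0], 0], [10, [-0.3, 0, 0], 0], [10, [-0.35, 0, 0], 0], [10, [-0.4, 0, 0], 0], [10, [-0.4, 0, 0], 0], [10, [-0.4, 0, 0], 0], [10, [-0.4, 0, 0], 0]]'

```text
clock: 4.5
eef_pos: [0.6095, 0.0959, 0.2513]
tool_rot: [0.75, 0.661, -0.0, 0.0]
ft_force: [0.9, 0.0, 0.3]
grip_width: 0.01
```

```bash
python3 - <<'E'
from h import *
o,R=st()
s=camera("scene"); c=camera("top"); a=s["color"][160:320,290:420]
b=c["color"][140:300,220:380]
cv2.imwrite("pics/s3.png",cv2.resize(a,None,fx=3.6,fy=3.6,interpolation=2)[:,:,::-1])
E
```

```text
t 4.5 tcp [0.6095 0.0959 0.2513] s(u),w(v) -0.011 -0.0019 x [ 0.126  0.992 -0.   ] z [-0. -0. -1.] j6 1.85
Fu,Fv,Fz 0.14 -0.94 0.31 gw 0.01
```

View pics/s3.png

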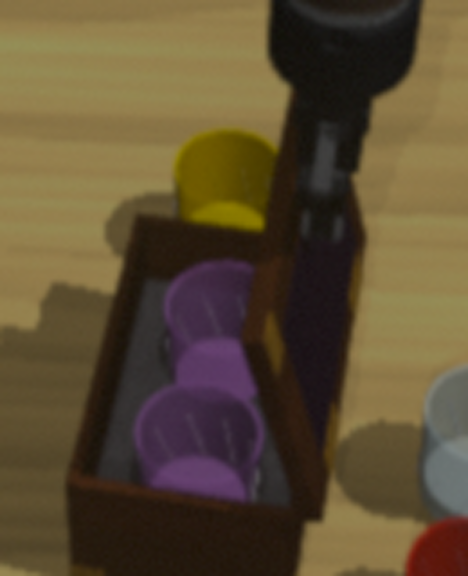

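```bash
python3 - <<'E'
from h import *
s=camera("scene"); V=np.array([-U[1],U[0]])
for p in((247,322),(262,342),(245,330)):
    o,d=ray(s,(p[0]/3.6+290,p[1]/3.6+160))
    k=(-.113-(o[:2]-HN)@V)/(d[:2]@V); P=o+k*d
    q=(P[:2]-HN)@U; print(P.round(4),"s",q.round(4),"h",(P[2]-.115).round(4),"r",np.hypot(q,P[2]-.115).round(4),"th",np.arctan2(P[2]-.115,-q).round(3))
a=s["color"][215:310,335:400]; cv2.imwrite("pics/s4.png",cv2.resize(a,None,fx=8,fy=6,interpolation=2)[:,:,::-1])
E
```

```text
[0.7162 0.0548 0.2921] s -0.0382 h 0.1771 r 0.1811 th 1.358
[0.7173 0.063  0.2777] s -0.0299 h 0.1627 r 0.1654 th 1.389
[0.7161 0.054  0.2854] s -0.039 h 0.1704 r 0.1748 th 1.346
```

View pics/s4.png

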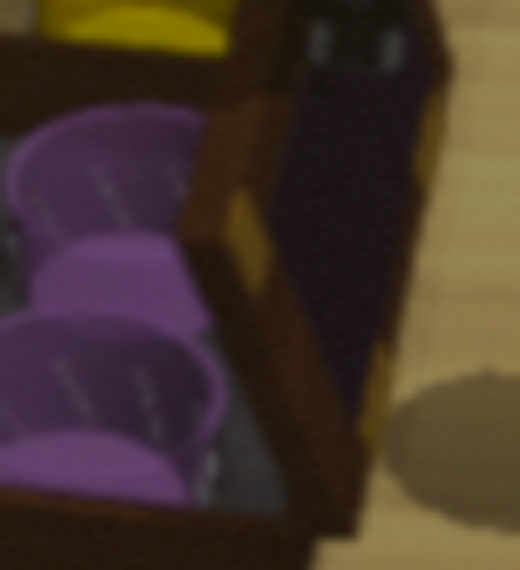

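Call:
move_arm --motion '[[10, [-0.17, 0, 0], 0], [10, [-0.34, 0, 0], 0], [10, [-0.5, 0, 0], 0], [10, [-0.4, 0, -0.6], 0], [10, [-0.9, 0, -1.2], 0], [10, [-1.75, 0, -1.2], 0], [10, [-2.45, 0, -1.0], 0], [10, [-2.5, 0, -0.2], 0], [10, [-2.5, 0, 0.6], 0], [10, [-2.5, 0, 1.1], 0]]'

```text
clock: 5.65
eef_pos: [0.5919, -0.0298, 0.1935]
tool_rot: [0.751, 0.66, -0.001, -0.001]
ft_force: [0.2, 0.9, -0.4]
grip_width: 0.01
```

```bash
python3 - <<'E'
from h import *
o,R=st()
s=camera("scene"); a=s["color"][160:320,290:420]
cv2.imwrite("pics/s5.png",cv2.resize(a,None,fx=3.6,fy=3.6,interpolation=2)[:,:,::-1])
E
```

```text
t 5.65 tcp [ 0.5919 -0.0298  0.1935] s(u),w(v) -0.1378 -0.0004 x [ 0.128  0.992 -0.001] z [-0.003 -0.    -1.   ] j6 1.65
Fu,Fv,Fz 0.95 -0.03 -0.35 gw 0.01
```

View pics/s5.png

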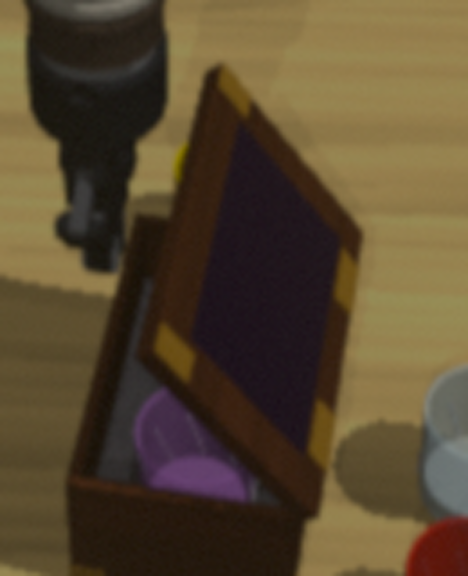

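Call:
move_arm --motion '[[10, [0, 0, 0], 0], [10, [0, 0, 0], 0], [10, [0, 0, 0], 0], [10, [0, 0, 0], 0], [10, [0, 0, 0], 0], [10, [0, 0, 0], 0], [10, [0, 0, 0], 0], [10, [0, 0, 0], 0], [10, [0, 0, 0], 0], [10, [0, 0, 0], 0]]'

```text
clock: 6.7
eef_pos: [0.5944, -0.029, 0.197]
tool_rot: [0.751, 0.661, 0.0, 0.001]
ft_force: [1.7, -5.1, 3.6]
grip_width: 0.0101
```

```bash
python3 - <<'E'
from h import *
o,R=st()
s=camera("scene"); a=s["color"][160:320,290:420]
cv2.imwrite("pics/s6.png",cv2.resize(a,None,fx=3.6,fy=3.6,interpolation=2)[:,:,::-1])
E
```

```text
t 6.7 tcp [ 0.5944 -0.029   0.197 ] s(u),w(v) -0.1367 -0.0028 x [ 0.127  0.992 -0.001] z [ 0.002 -0.002 -1.   ] j6 1.65
Fu,Fv,Fz -4.8 -2.34 3.59 gw 0.0101
```

View pics/s6.png

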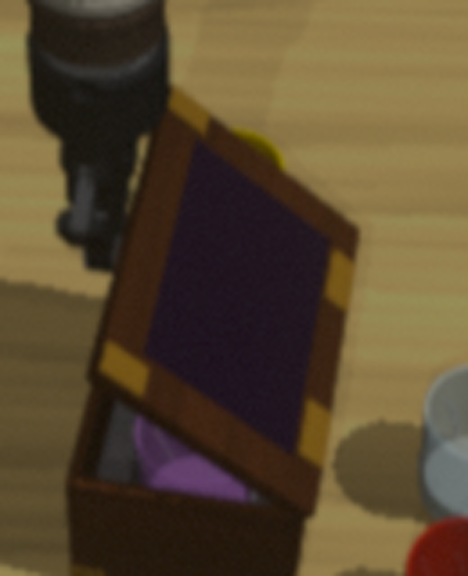

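```bash
cat >> h.py <<'E'
def lipth(s,u,v,w=-.113):
    V=np.array([-U[1],U[0]]); o,d=ray(s,(u,v)); k=(w-(o[:2]-HN)@V)/(d[:2]@V); P=o+k*d
    q=(P[:2]-HN)@U; print("s",q.round(4),"h",(P[2]-.115).round(4),"r",np.hypot(q,P[2]-.115).round(4),"th",np.arctan2(P[2]-.115,-q).round(3))
E
python3 - <<'E'
from h import *
o,R=st(); s=camera("scene"); lipth(s,290+94/3.6,160+374/3.6); o,R=st()
a=s["color"][220:320,300:400]; cv2.imwrite("pics/s7.png",cv2.resize(a,None,fx=6,fy=6,interpolation=2)[:,:,::-1])
E
```

```text
t 6.75 tcp [ 0.5944 -0.029   0.197 ] s(u),w(v) -0.1367 -0.0028 x [ 0.127  0.992 -0.001] z [ 0.002 -0.002 -1.   ] j6 1.65
Fu,Fv,Fz -4.66 -2.61 2.01 gw 0.01
s -0.1192 h 0.1143 r 0.1652 th 0.765
t 6.8 tcp [ 0.5944 -0.029   0.197 ] s(u),w(v) -0.1367 -0.0028 x [ 0.127  0.992 -0.001] z [ 0.002 -0.002 -1.   ] j6 1.65
Fu,Fv,Fz -4.79 -2.94 2.35 gw 0.0099
```

View pics/s7.png

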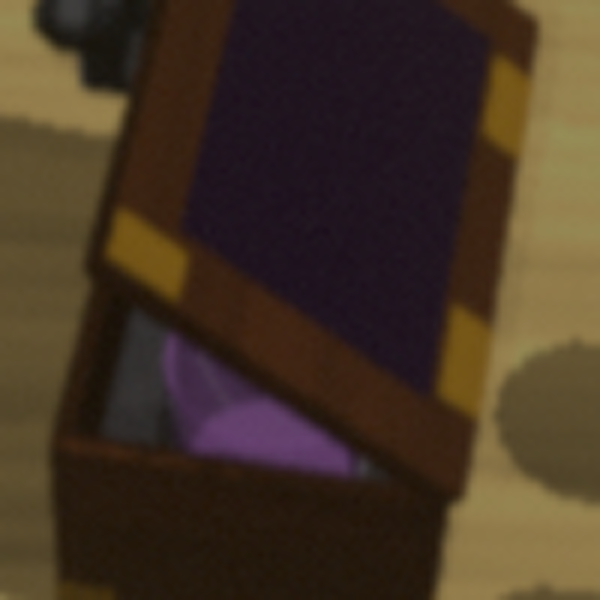

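Call:
move_arm --motion '[[10, [-0.03, 0, 0.04], 0], [10, [-0.06, 0, 0.08], 0], [10, [-0.09, 0, 0.12], 0], [10, [-0.12, 0, 0.155], 0], [10, [-0.15, 0, 0.19], 0], [10, [-0.18, 0, 0.23], 0], [10, [-0.215, 0, 0.27], 0], [10, [-0.25, 0, 0.31], 0], [10, [-0.28, 0, 0.35], 0], [10, [-0.31, 0, 0.385], 0]]'

```text
clock: 7.8
eef_pos: [0.5918, -0.0436, 0.1768]
tool_rot: [0.75, 0.661, 0.0, -0.0]
ft_force: [1.6, -2.9, 1.3]
grip_width: 0.01
```

```bash
python3 - <<'E'
from h import *
o,R=st(); s=camera("scene"); o,R=st()
a=s["color"][220:320,300:400]; cv2.imwrite("pics/s8.png",cv2.resize(a,None,fx=6,fy=6,interpolation=2)[:,:,::-1])
E
```

```text
t 7.8 tcp [ 0.5918 -0.0436  0.1768] s(u),w(v) -0.1516 -0.002 x [0.126 0.992 0.   ] z [-0.  0. -1.] j6 1.62
Fu,Fv,Fz -2.62 -1.99 1.32 gw 0.01
t 7.85 tcp [ 0.5915 -0.0437  0.1764] s(u),w(v) -0.1517 -0.0017 x [ 0.126  0.992 -0.   ] z [-0.001  0.    -1.   ] j6 1.62
Fu,Fv,Fz -4.59 -2.37 0.93 gw 0.0099
```

View pics/s8.png

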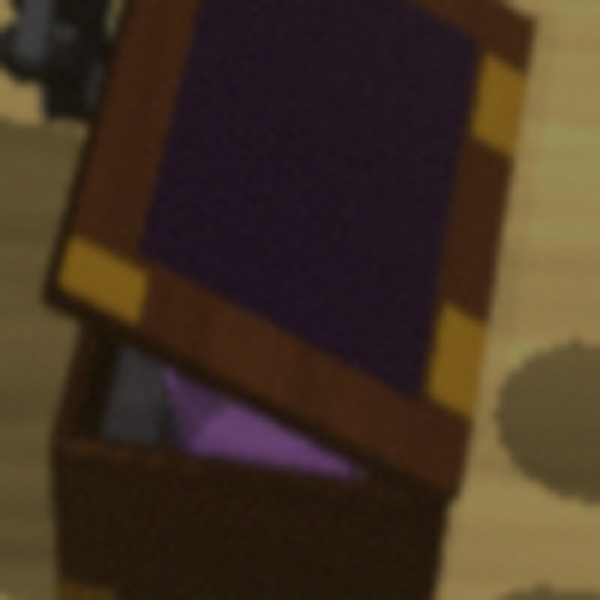

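```bash
python3 - <<'E'
from h import *
s=camera("scene"); lipth(s,300+45/6,220+303/6); lipth(s,300+88/6,220+272/6)
E
```

```text
s -0.1373 h 0.0885 r 0.1633 th 0.572
s -0.1222 h 0.109 r 0.1637 th 0.728
```

Call:
move_arm --motion '[[10, [-0.025, 0, 0.04], 0], [10, [-0.055, 0, 0.08], 0], [10, [-0.08, 0, 0.13], 0], [10, [-0.11, 0, 0.17], 0], [10, [-0.135, 0, 0.21], 0], [10, [-0.16, 0, 0.26], 0], [10, [-0.18, 0, 0.3], 0], [10, [-0.205, 0, 0.34], 0], [10, [-0.225, 0, 0.385], 0], [10, [-0.245, 0, 0.43], 0]]'

```text
clock: 8.9
eef_pos: [0.5898, -0.0555, 0.1551]
tool_rot: [0.75, 0.661, -0.0, -0.0]
ft_force: [0.4, -1.2, -1.0]
grip_width: 0.0096
```

```bash
python3 - <<'E'
from h import *
o,R=st(); s=camera("scene"); o,R=st()
a=s["color"][220:320,290:390]; cv2.imwrite("pics/s9.png",cv2.resize(a,None,fx=6,fy=6,interpolation=2)[:,:,::-1])
E
```

```text
t 8.9 tcp [ 0.5898 -0.0555  0.1551] s(u),w(v) -0.1636 -0.0015 x [0.126 0.992 0.   ] z [-0.001  0.    -1.   ] j6 1.6
Fu,Fv,Fz -1.11 -0.57 -0.95 gw 0.0096
t 8.95 tcp [ 0.5896 -0.0557  0.1547] s(u),w(v) -0.1638 -0.0014 x [ 0.126  0.992 -0.   ] z [-0.001  0.    -1.   ] j6 1.6
Fu,Fv,Fz -1.56 -0.68 -1.69 gw 0.0103
```

View pics/s9.png

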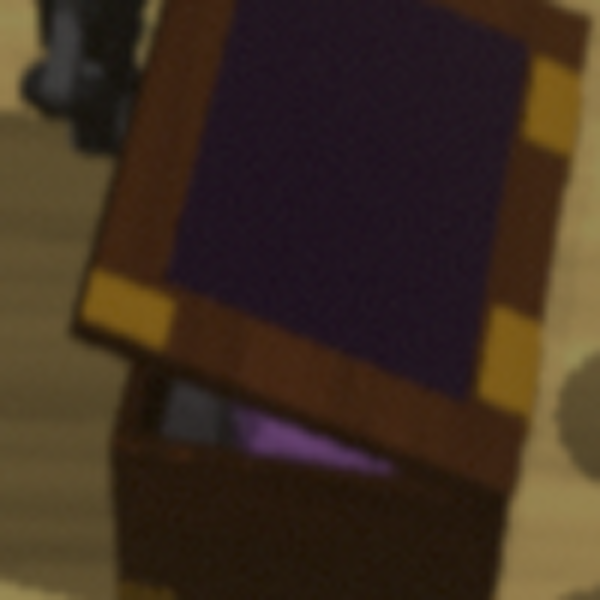

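```bash
python3 - <<'E'
from h import *
s=camera("scene"); lipth(s,290+70/6,220+335/6); st(); st()
E
```

```text
s -0.1502 h 0.0674 r 0.1646 th 0.422
t 9.0 tcp [ 0.5897 -0.0557  0.1549] s(u),w(v) -0.1638 -0.0015 x [ 0.126  0.992 -0.   ] z [-0.001  0.    -1.   ] j6 1.6
Fu,Fv,Fz -0.18 -0.15 -1.05 gw 0.0099
t 9.0 tcp [ 0.5897 -0.0557  0.1549] s(u),w(v) -0.1638 -0.0015 x [ 0.126  0.992 -0.   ] z [-0.001  0.    -1.   ] j6 1.6
Fu,Fv,Fz -0.18 -0.15 -1.05 gw 0.0099
```

Call:
move_arm --motion '[[10, [-0.005, 0, 0.03], 0], [10, [-0.015, 0, 0.06], 0], [10, [-0.025, 0, 0.09], 0], [10, [-0.035, 0, 0.12], 0], [10, [-0.045, 0, 0.15], 0], [10, [-0.055, 0, 0.18], 0], [10, [-0.065, 0, 0.21], 0], [10, [-0.075, 0, 0.24], 0], [10, [-0.085, 0, 0.27], 0], [10, [-0.095, 0, 0.3], 0]]'

```text
clock: 10.0
eef_pos: [0.5892, -0.0609, 0.1403]
tool_rot: [0.751, 0.661, -0.001, 0.0]
ft_force: [-3.8, -4.7, 0.3]
grip_width: 0.0101
```

```bash
python3 - <<'E'
from h import *
o,R=st(); s=camera("scene"); o,R=st(); camera("top"); st()
a=s["color"][220:320,290:390]; cv2.imwrite("pics/s10.png",cv2.resize(a,None,fx=6,fy=6,interpolation=2)[:,:,::-1])
E
```

```text
t 10.0 tcp [ 0.5892 -0.0609  0.1403] s(u),w(v) -0.1691 -0.0017 x [ 0.127  0.992 -0.001] z [-0.001 -0.001 -1.   ] j6 1.6
Fu,Fv,Fz -5.13 3.14 0.31 gw 0.0101
t 10.05 tcp [ 0.5892 -0.061   0.1401] s(u),w(v) -0.1691 -0.0017 x [ 0.127  0.992 -0.001] z [-0.001 -0.001 -1.   ] j6 1.6
Fu,Fv,Fz -4.75 1.85 0.19 gw 0.0104
t 10.1 tcp [ 0.5891 -0.061   0.1401] s(u),w(v) -0.1691 -0.0016 x [ 0.127  0.992 -0.001] z [-0.001 -0.001 -1.   ] j6 1.6
Fu,Fv,Fz -4.28 0.94 -0.72 gw 0.01
```

View pics/s10.png

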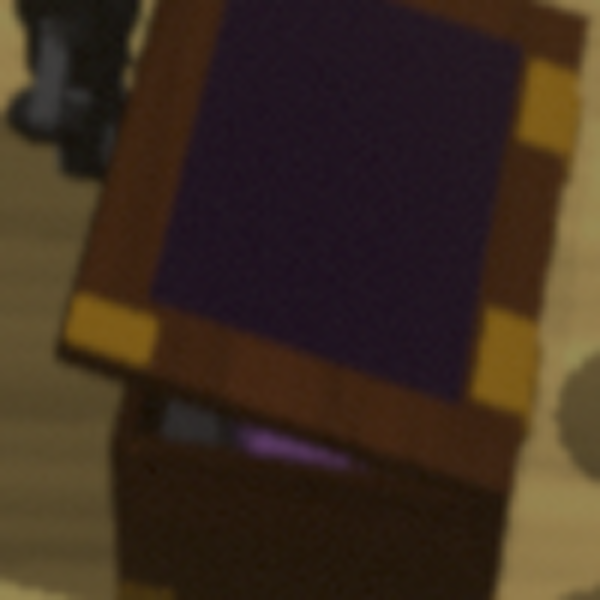

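```bash
python3 - <<'E'
from h import *
s=camera("scene"); lipth(s,290+57/6,220+357/6)
E
```

```text
s -0.1554 h 0.0534 r 0.1643 th 0.331
```

Call:
move_arm --motion '[[10, [-0.01, 0, 0.03], 0], [10, [-0.02, 0, 0.06], 0], [10, [-0.03, 0, 0.09], 0], [10, [-0.04, 0, 0.12], 0], [10, [-0.05, 0, 0.155], 0], [10, [-0.06, 0, 0.19], 0], [10, [-0.07, 0, 0.225], 0], [10, [-0.075, 0, 0.26], 0], [10, [-0.08, 0, 0.29], 0], [10, [-0.085, 0, 0.32], 0]]'

```text
clock: 11.15
eef_pos: [0.5886, -0.0651, 0.1242]
tool_rot: [0.75, 0.661, -0.001, 0.0]
ft_force: [-2.9, -4.6, -0.2]
grip_width: 0.0101
```

```bash
python3 - <<'E'
from h import *
o,R=st(); s=camera("scene"); o,R=st(); camera("top"); st()
a=s["color"][220:320,290:390]; cv2.imwrite("pics/s11.png",cv2.resize(a,None,fx=6,fy=6,interpolation=2)[:,:,::-1])
E
```

```text
t 11.15 tcp [ 0.5886 -0.0651  0.1242] s(u),w(v) -0.1733 -0.0016 x [ 0.126  0.992 -0.001] z [-0.001 -0.001 -1.   ] j6 1.59
Fu,Fv,Fz -4.96 2.26 -0.24 gw 0.0101
t 11.2 tcp [ 0.5886 -0.0651  0.124 ] s(u),w(v) -0.1733 -0.0016 x [ 0.127  0.992 -0.001] z [-0.001 -0.001 -1.   ] j6 1.59
Fu,Fv,Fz -4.12 2.83 -0.07 gw 0.0101
t 11.25 tcp [ 0.5886 -0.0652  0.124 ] s(u),w(v) -0.1733 -0.0016 x [ 0.127  0.992 -0.001] z [-0.001 -0.001 -1.   ] j6 1.59
Fu,Fv,Fz -4.49 2.31 -0.84 gw 0.0102
```

View pics/s11.png

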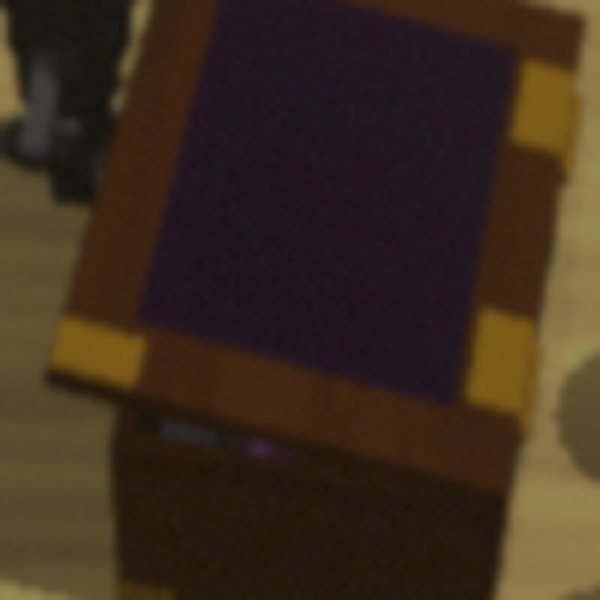

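```bash
python3 - <<'E'
from h import *
s=camera("scene"); lipth(s,290+47/6,220+382/6)
E
```

```text
s -0.1597 h 0.0376 r 0.1641 th 0.231
```

Call:
move_arm --motion '[[10, [0.0, 0, 0.03], 0], [10, [-0.005, 0, 0.06], 0], [10, [-0.01, 0, 0.09], 0], [10, [-0.015, 0, 0.12], 0], [10, [-0.02, 0, 0.15], 0], [10, [-0.025, 0, 0.18], 0], [10, [-0.03, 0, 0.21], 0], [10, [-0.035, 0, 0.24], 0], [10, [-0.04, 0, 0.27], 0], [10, [-0.045, 0, 0.3], 0]]'

```text
clock: 12.3
eef_pos: [0.5883, -0.0675, 0.1091]
tool_rot: [0.751, 0.661, -0.001, 0.0]
ft_force: [-3.1, -5.4, -1.8]
grip_width: 0.01
```

```bash
python3 - <<'E'
from h import *
o,R=st(); s=camera("scene"); o,R=st(); camera("top"); st()
a=s["color"][220:320,290:390]; cv2.imwrite("pics/s12.png",cv2.resize(a,None,fx=6,fy=6,interpolation=2)[:,:,::-1])
E
```

```text
t 12.3 tcp [ 0.5883 -0.0675  0.1091] s(u),w(v) -0.1757 -0.0016 x [ 0.127  0.992 -0.001] z [-0.001 -0.001 -1.   ] j6 1.58
Fu,Fv,Fz -5.75 2.41 -1.83 gw 0.01
t 12.35 tcp [ 0.5882 -0.0676  0.1088] s(u),w(v) -0.1758 -0.0016 x [ 0.127  0.992 -0.001] z [-0.001 -0.001 -1.   ] j6 1.58
Fu,Fv,Fz -6.5 1.98 -1.06 gw 0.0098
t 12.4 tcp [ 0.5882 -0.0676  0.1089] s(u),w(v) -0.1758 -0.0016 x [ 0.127  0.992 -0.001] z [-0.001 -0.001 -1.   ] j6 1.58
Fu,Fv,Fz -6.36 2.6 -2.42 gw 0.01
```

View pics/s12.png

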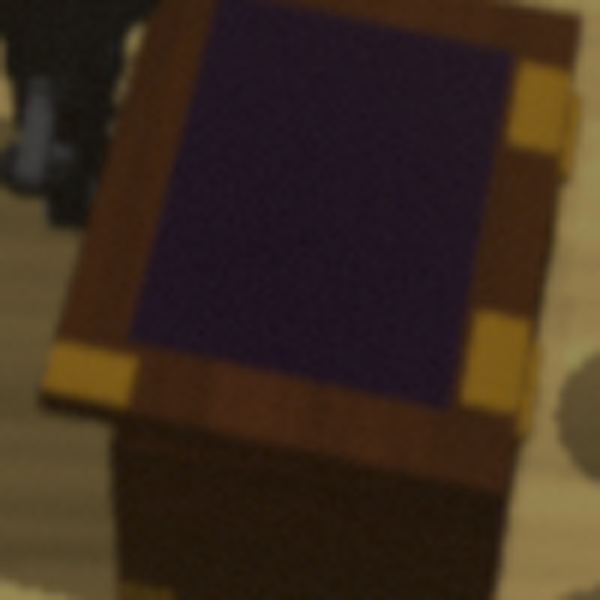

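```bash
python3 - <<'E'
from h import *
s=camera("scene"); lipth(s,290+40/6,220+406/6)
E
```

```text
s -0.1631 h 0.0224 r 0.1646 th 0.136
```

Call:
move_arm --motion '[[10, [0.0, 0, 0.025], 0], [10, [-0.005, 0, 0.05], 0], [10, [-0.01, 0, 0.075], 0], [10, [-0.015, 0, 0.1], 0], [10, [-0.015, 0, 0.125], 0], [10, [-0.02, 0, 0.15], 0], [10, [-0.02, 0, 0.175], 0], [10, [-0.025, 0, 0.2], 0], [10, [-0.025, 0, 0.225], 0], [10, [-0.025, 0, 0.25], 0]]'

```text
clock: 13.45
eef_pos: [0.5881, -0.0686, 0.0965]
tool_rot: [0.751, 0.661, -0.001, -0.0]
ft_force: [-3.5, -4.3, -1.1]
grip_width: 0.0099
```

```bash
python3 - <<'E'
from h import *
o,R=st(); s=camera("scene"); o,R=st(); camera("top"); st()
a=s["color"][220:320,290:390]; cv2.imwrite("pics/s13.png",cv2.resize(a,None,fx=6,fy=6,interpolation=2)[:,:,::-1])
E
```

```text
t 13.45 tcp [ 0.5881 -0.0686  0.0965] s(u),w(v) -0.1768 -0.0016 x [ 0.127  0.992 -0.001] z [-0.001 -0.001 -1.   ] j6 1.58
Fu,Fv,Fz -4.69 2.92 -1.08 gw 0.0099
t 13.5 tcp [ 0.5881 -0.0686  0.0963] s(u),w(v) -0.1768 -0.0016 x [ 0.127  0.992 -0.001] z [-0.001 -0.001 -1.   ] j6 1.58
Fu,Fv,Fz -5.68 2.16 -0.35 gw 0.01
t 13.55 tcp [ 0.5881 -0.0686  0.0963] s(u),w(v) -0.1768 -0.0015 x [ 0.127  0.992 -0.001] z [-0.001 -0.001 -1.   ] j6 1.58
Fu,Fv,Fz -4.45 1.35 -1.69 gw 0.0102
```

View pics/s13.png

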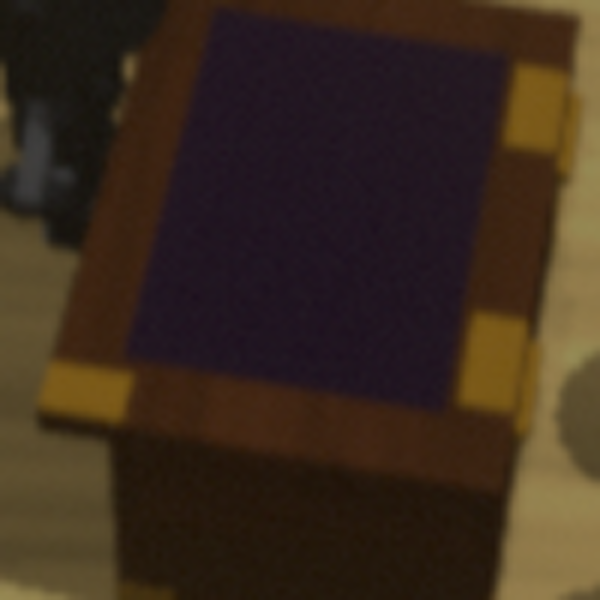

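Call:
move_arm --motion '[[10, [0.0, 0, 0.025], 0], [10, [0, 0, 0.05], 0], [10, [0, 0, 0.075], 0], [10, [0, 0, 0.1], 0], [10, [0, 0, 0.125], 0], [10, [0, 0, 0.15], 0], [10, [0, 0, 0.175], 0], [10, [0, 0, 0.2], 0], [10, [0, 0, 0.225], 0], [10, [0, 0, 0.25], 0]]'

```text
clock: 14.55
eef_pos: [0.5907, -0.0691, 0.0898]
tool_rot: [0.751, 0.661, 0.002, 0.003]
ft_force: [-7.3, -5.2, 24.8]
grip_width: 0.0096
```

```bash
python3 - <<'E'
from h import *
o,R=st(); s=camera("scene"); o,R=st(); camera("top"); st()
a=s["color"][220:320,290:390]; cv2.imwrite("pics/s14.png",cv2.resize(a,None,fx=6,fy=6,interpolation=2)[:,:,::-1])
E
```

```text
t 14.55 tcp [ 0.5907 -0.0691  0.0898] s(u),w(v) -0.177 -0.0042 x [ 0.127  0.992 -0.001] z [ 0.007 -0.002 -1.   ] j6 1.58
Fu,Fv,Fz -6.07 6.54 24.77 gw 0.0096
t 14.6 tcp [ 0.5912 -0.0692  0.0898] s(u),w(v) -0.177 -0.0047 x [ 0.127  0.992 -0.001] z [ 0.008 -0.002 -1.   ] j6 1.58
Fu,Fv,Fz -6.56 4.63 19.49 gw 0.0101
t 14.65 tcp [ 0.5914 -0.0692  0.0898] s(u),w(v) -0.177 -0.005 x [ 0.127  0.992 -0.001] z [ 0.009 -0.002 -1.   ] j6 1.58
Fu,Fv,Fz -6.43 5.58 20.15 gw 0.01
```

View pics/s14.png

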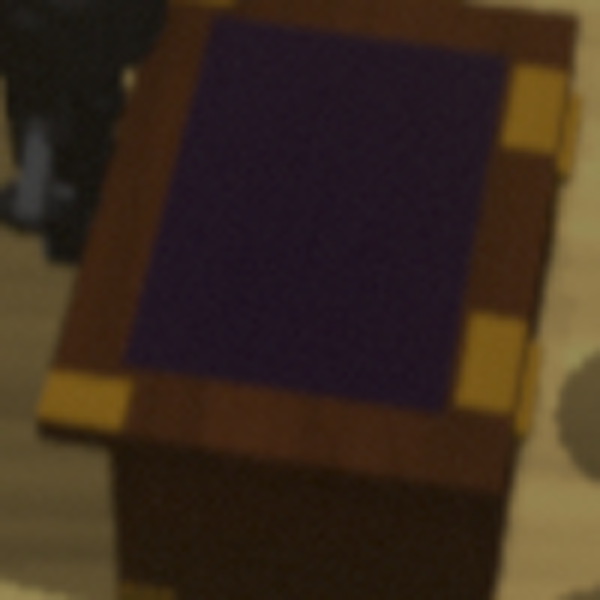

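Call:
move_arm --motion '[[10, [0, 0, -0.02], 0], [10, [0, 0, -0.04], 0], [10, [0, 0, -0.055], 0], [10, [0, 0, -0.065], 0], [10, [-0.02, 0, -0.065], 0], [10, [-0.04, 0, -0.065], 0], [10, [-0.06, 0, -0.065], 0], [10, [-0.08, 0, -0.065], 0], [10, [-0.1, 0, -0.065], 0], [10, [-0.12, 0, -0.065], 0]]'

```text
clock: 15.65
eef_pos: [0.5881, -0.0735, 0.0877]
tool_rot: [0.75, 0.661, 0.0, -0.0]
ft_force: [-0.1, 0.3, -1.0]
grip_width: 0.0101
```

```bash
python3 - <<'E'
from h import *
o,R=st(); s=camera("scene"); o,R=st()
a=s["color"][220:320,290:390]; cv2.imwrite("pics/s15.png",cv2.resize(a,None,fx=6,fy=6,interpolation=2)[:,:,::-1])
E
```

```text
t 15.65 tcp [ 0.5881 -0.0735  0.0877] s(u),w(v) -0.1816 -0.0022 x [0.126 0.992 0.001] z [ 0.     0.001 -1.   ] j6 1.57
Fu,Fv,Fz 0.32 0.19 -0.96 gw 0.0101
t 15.7 tcp [ 0.5879 -0.0738  0.0875] s(u),w(v) -0.182 -0.002 x [0.126 0.992 0.001] z [-0.     0.001 -1.   ] j6 1.57
Fu,Fv,Fz 0.04 0.84 0.24 gw 0.0103
```

View pics/s15.png

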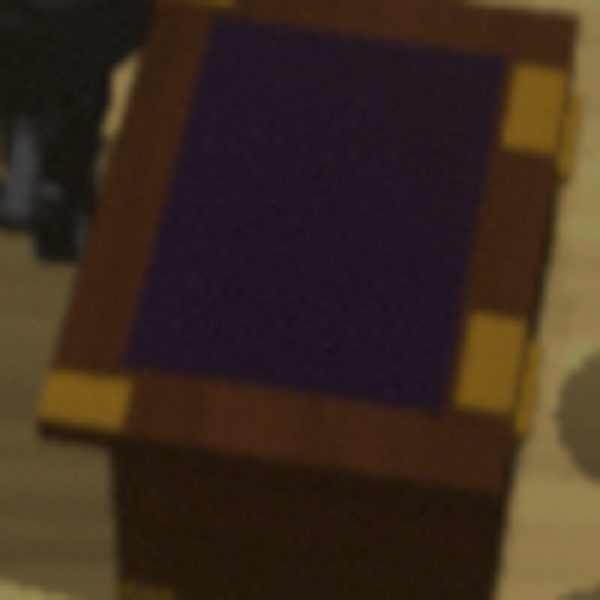

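Free of the lid, which has not moved since the previous picture. I'll back out, away from the lid, then up.

Call:
move_arm --motion '[[10, [-0.2, 0, 0], 0], [10, [-0.5, 0, 0], 0], [10, [-0.8, 0, 0], 0], [10, [-1.1, 0, 0], 0], [10, [-1.4, 0, -0.2], 0], [10, [-1.6, 0, -0.7], 0], [10, [-1.6, 0, -1.3], 0], [10, [-1.6, 0, -1.9], 0], [10, [-1.6, 0, -2.4], 0], [10, [-1.6, 0, -2.4], 0]]'

```text
clock: 16.7
eef_pos: [0.5801, -0.1552, 0.2134]
tool_rot: [0.751, 0.661, 0.003, 0.004]
ft_force: [0.6, 0.0, -0.2]
grip_width: 0.01
```

```bash
python3 - <<'E'
from h import *
o,R=st(); s=camera("scene"); t=camera("top")
a=s["color"][200:330,280:410]; b=t["color"][140:300,220:380]
cv2.imwrite("pics/s16.png",np.hstack([cv2.resize(a,(400,400),interpolation=2),cv2.resize(b,(400,400),interpolation=2)])[:,:,::-1])
lipth(s,290+38/6,220+437/6)
E
```

```text
t 16.7 tcp [ 0.5801 -0.1552  0.2134] s(u),w(v) -0.2638 -0.0046 x [ 0.127  0.992 -0.001] z [ 0.009 -0.002 -1.   ] j6 1.44
Fu,Fv,Fz 0.1 -0.58 -0.15 gw 0.01
s -0.1649 h 0.0028 r 0.1649 th 0.017
```

View pics/s16.png

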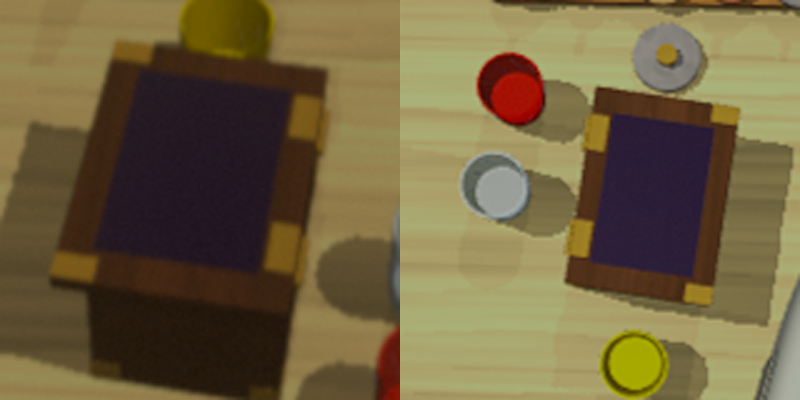

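```bash
python3 - <<'E'
from h import *
st(); print(job_done())
E
```

```text
t 16.8 tcp [ 0.578  -0.1543  0.2088] s(u),w(v) -0.2632 -0.0025 x [ 0.127  0.992 -0.   ] z [ 0.002 -0.001 -1.   ] j6 1.44
Fu,Fv,Fz 0.13 0.8 -0.21 gw 0.0098
the job is handed in; nothing more can be done
None
```

The lid is shut, the hand is clear and the job is handed in at 16.8 s. One contact near the end may have broken the 25 N limit.

**What I did:** I tipped the lid from behind to about 1.15 rad and moved the nearly closed fingers over to its front. They caught it at about 0.75 rad, and I lowered it along its arc at about 0.1–0.15 rad/s. The fingers bore on its front edge with about 1–6 N. Then I backed out.

**Last checks:**
- **Lid:** the final picture puts it at 0.017 rad (lip about 3 mm up, measuring error about 2 mm). The lip did not visibly move between the pressed pictures and release, so I take it as seated.
- **Hand:** it is clear of everything and the wrist reads about 0 N.
- **Bench:** the clear tumbler, the wheel and the two look-alikes stand where they did. I did not re-measure the jar, bottle, cone or brush, but the arm stayed well clear of them.
- **Tumblers in the case:** they cannot be seen under the shut lid. Nothing touched them on the way.

**Disagreed:** at the moment of closing I commanded about 6 mm too far down. A part of the fingers pressed on the lid, and the wrist read 24.8 N vertically (about 26 N all told, noise about 1 N) for a moment, then about 20 N. I eased off at once. Whether that passed the 25 N limit cannot be told from the readings.

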